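# Build up the belt idler on its stub axle

### The arm

A 7-joint arm with a two-finger parallel gripper is mounted at the origin on a cart in front of the work surface, level with it; the furniture and walls round the work are solid. World frame = base frame: x ahead of the robot, y to its left, z up, the work surface at z = 0. Lengths are in mm, angles in rad, forces in N, time in s.
With the tool pointing down it reaches from about 400 to 875 mm from the base axis. Payload 4.4 kg.
Tool frame: the origin (TCP) lies where the fingers leave the gripper's body, on its centre line; the fingertips stand 73 mm ahead of it and the grasp point (between the pads) lies 54 mm ahead of it; z points along the fingers, y is the line along which they close (so a half turn about z gives the same grasp; the last joint's range is limited). The gripper opens to 85 mm and grips with 20 to 120 N. Pads are 22 mm wide; open, the fingers measure 114 mm over their backs; the gripper's body (76 mm by 85 mm) begins 54 mm behind the grasp point. The pads swing forward as they close: fully open they stand 13 mm farther back than shut.
Start: joints at [-1.3, 0.628, 0.038, 1.517, -0.027, 0.996, -0.02], TCP at [214.783, 613.502, 303.913] pointing down, gripper open.
Joint ranges: [-3.06, 3.06], [-0.37, 2.12], [-1.25, 1.32], [0.18, 2.47], [-1.1, 4.24], [0.23, 1.98], [-2.94, 2.94]. Speed limits (rad/s): [2.57, 2.57, 3.14, 3.14, 3.14, 3.14, 3.14].

### API

Orientations are given as [roll, pitch, yaw] about the fixed x, y, z axes, in that order (R = Rz(yaw) Ry(pitch) Rx(roll)).
In Python, from cell import ctrl gives the robot as it stands.
- The arm moves only by the tool send_rows, never from a script. Its argument "rows" is a list that holds one entry, the list of rows, each a list of 6 numbers: the shift along the tool's x, y, z in cm, then the turn, a rotation vector about the tool's x, y, z in rad. In form: [[[tx, ty, tz, wx, wy, wz], ...]]. A call has 1 to 10 rows; each row is the pose to reach, as a shift and turn from the pose commanded when the call began, along the tool's axes at that moment; what a row does not reach only later rows make up. A row lasts 1/10 s, in which the tool goes at most 50 mm and 8.59 degrees, less where a joint would pass 70% of its speed; a pose out of reach is approached as far as the arm can. A call with a gripper value outside its range is refused whole. "grip" is the closure in counts, from 0 (fully open) to 255 (shut), set as the call begins (left out, the last holds). The fingers move at their own pace and stop on an object; the grip force is fixed at half the most. Time passes only in rows, so rows that repeat a pose let the fingers close. It gives the time, the measured TCP pose, the force, the opening and the grip force at its end, in the units of the state.
- ctrl.read_state(): the state, without advancing time (a new reading comes with each control period).
- ctrl.get_image(name): name is "scene" or "side" or "wrist"; returns a dict with "pixels" (400x640x3 uint8, red, green, blue), "fx", "fy", "cx", "cy" (pixels), "extrinsics" (4x4, takes a point from camera to world coordinates); the wrist camera has in their place "mount" (4x4, takes a point from camera to tool coordinates, whose origin is the TCP and whose axes are the flange's). Camera axes: x right, y up, looking along -z (the intrinsics and any distortion apply to the point x, -y, -z); pixel columns grow to the right and rows downward; lengths in mm; the calibration is good to about 2 mm. A picture is of the moment at which its call begins: read the wrist's pose just before it. There is no depth.
- ctrl.finish_job(): hands the job in; it is judged then, once.
The state is a dict: "clock": time; "qpos": joint angles; "qd": joint speeds; "tau": joint torques, N m; "eef_pos": TCP position; "tool_rot": TCP orientation; "force": force on the tool from outside, world axes, zero at the start; "torque": the same for the moment, N m; "width": finger opening in mm; "gripper_force": force on a finger pad.
Only numpy, scipy, OpenCV 4.12 (cv2) and the standard library are available. Lean on these libraries where they do the work, as an engineer would, in place of code of your own. Each camera call takes 0.05 s, during which the arm holds its last target. There are 200 camera calls.

### The job

Assemble the belt idler on the upright axle of the blue bracket: first the brass sleeve, on it the ball bearing, over the bearing the red pulley so that its inner lip rests on the bearing, and last the dark collar, neck down through the pulley onto the bearing. Lower each part by hand until it is fully home rather than letting it drop down the axle, and leave the black tape roll, the padlock and the marker where they lie.

Things in the scene. Friction and masses are not known exactly. Their poses are not given: they have to be found in the camera images.
- bracket: target: blue plate 100 x 76 x 8 mm fixed on the bench, with an upright steel axle 21 mm thick. Origin: on the axle's axis at the plate's underside (z = 0); z up, x along the 100 mm side. Shoulder 35 mm wide at z = 10 mm; axle straight to z = 62, tapering to a 7 mm nose at z = 76; screw heads to z = 15. Undersides when built up: sleeve z = 10 mm, bearing 36, pulley 34, collar 52
- sleeve: plain brass tube standing on end: 32 mm outside, 24 mm bore, 26 mm high, about 80 g. Origin: centre of its underside; z up along its axis
- bearing: steel ball bearing lying flat: 53 mm outside, bore about 24 mm (a loose fit, 1.2 to 2 mm of play all round on the axle), 16 mm thick, about 160 g. Origin: centre of its underside; z up along its axis
- pulley: red flanged belt pulley lying as it is fitted: 68 mm across the flanges, 22 mm high, about 200 g. The underside is open: a pocket 56 mm wide (62 at the bevelled mouth), 18 mm deep, goes over the bearing; a lip 4 mm thick at the top, with a 40 mm hole, rests on the bearing's outer ring. Origin: centre of its underside; z up along its axis
- collar: dark steel shaft collar with two small brass screws in its side, standing neck down as it is fitted: neck 30 mm across, 8 mm high; above it a body 44 mm across, from 8 to 22 mm; bore 24 mm, about 130 g. Grip the body, fingertips at least 7 mm above the underside: seated, the body clears the pulley's top by 4 mm. Origin: centre of the neck's underside; z up
- tape_roll: bystander: roll of black electrical tape lying flat, 55 mm across, 19 mm high; not part of the job. Origin: centre of its underside
- padlock: bystander: brass padlock lying flat, 75 x 45 x 20 mm; not part of the job. Origin: centre of its underside; x along its length towards the shackle
- marker: bystander: white marker pen with black cap lying on the bench, 135 mm long, 17 mm thick; not part of the job. Origin: centre of its underside; its length lies along y
There are look-alikes about, which are no part of the job. Several things look just like the sleeve: the one meant starts farthest to the robot's left.

How it is judged (in metres and radians):
On the way, in this order (a step that is already met when the one before it is completed fails the run):
1. the brass sleeve stands on the shoulder of the axle, let go (horizontal distance between sleeve and bracket below 0.004 m and z of sleeve in the frame of bracket between 0.007 and 0.013 m and angle between sleeve's own z axis and vertical below 0.08 rad and contact force between the fingers and sleeve below 0.1 N), for 0.2 s.
2. the bearing sits on the sleeve, let go (horizontal distance between bearing and bracket below 0.005 m and z of bearing in the frame of bracket between 0.033 and 0.039 m and angle between bearing's own z axis and vertical below 0.08 rad and contact force between the fingers and bearing below 0.1 N), for 0.2 s.
3. the pulley is over the bearing, its lip resting on it, let go (horizontal distance between pulley and bracket below 0.007 m and z of pulley in the frame of bracket between 0.031 and 0.037 m and angle between pulley's own z axis and vertical below 0.08 rad and contact force between the fingers and pulley below 0.1 N), for 0.2 s.
4. the collar is on, its neck on the bearing's inner ring, let go (horizontal distance between collar and bracket below 0.005 m and z of collar in the frame of bracket between 0.049 and 0.055 m and angle between collar's own z axis and vertical below 0.08 rad and contact force between the fingers and collar below 0.1 N), for 0.2 s.
At the end, for the whole second after the job is handed in: On the axle, level and within 3 mm of its seated height: sleeve (within 4 mm of the axis) on the shoulder, bearing (5 mm) on it, pulley (7 mm) with its lip on the bearing, collar (5 mm) with its neck on the bearing; all let go and at rest (horizontal distance between sleeve and bracket below 0.004 m and z of sleeve in the frame of bracket between 0.007 and 0.013 m and angle between each of sleeve, bearing, pulley, collar's own z axis and vertical below 0.08 rad and horizontal distance between each of bearing, collar and bracket below 0.005 m and z of bearing in the frame of bracket between 0.033 and 0.039 m and horizontal distance between pulley and bracket below 0.007 m and z of pulley in the frame of bracket between 0.031 and 0.037 m and z of collar in the frame of bracket between 0.049 and 0.055 m and linear speed of each of sleeve, bearing, pulley, collar below 0.02 m/s); the robot touches nothing.
It fails at once if a part is let fall down the axle from more than about 15 mm above its seat ((horizontal distance between sleeve and bracket below 0.03 m and z of sleeve in the frame of bracket above 0.02 m and contact force between the fingers and sleeve below 0.05 N and linear speed of sleeve above 0.35 m/s) or (horizontal distance between bearing and bracket below 0.03 m and z of bearing in the frame of bracket above 0.046 m and contact force between the fingers and bearing below 0.05 N and linear speed of bearing above 0.35 m/s) or (horizontal distance between pulley and bracket below 0.03 m and z of pulley in the frame of bracket above 0.044 m and contact force between the fingers and pulley below 0.05 N and linear speed of pulley above 0.35 m/s) or (horizontal distance between collar and bracket below 0.03 m and z of collar in the frame of bracket above 0.062 m and contact force between the fingers and collar below 0.05 N and linear speed of collar above 0.35 m/s)).
It fails at once if the roll of black tape is pushed more than 30 mm from where it lay (distance of tape_roll from where it was at the start of the episode above 0.03 m).
It fails at once if the padlock is pushed more than 30 mm from where it lay (distance of padlock from where it was at the start of the episode above 0.03 m).
It fails at once if the marker pen is pushed more than 30 mm from where it lay (distance of marker from where it was at the start of the episode above 0.03 m).
It also fails if it takes over 120 s, if anything falls off the work surface, if the arm or the gripper's body presses on something with over 40 N, if the wrist force passes 120 N, or if a joint passes its speed limit or range.

## Working session

There is one attempt and no reset: what is moved stays moved. The work goes in short steps, Python scripts to look and compute and a tool call to move; the robot and the scene stay as the last step left them, time stands still between calls to the robot, and variables do not carry over. Pictures are saved under pics/ and viewed, at most 14 in all, crops included, and the job is handed in when it is done.

Besides the shell and the picture viewer there is one more tool, called after "Emit:" as name([rows], argument=value, ...), one row to a line, values as JSON. send_rows: Moves the arm, as the interface text tells. Its arguments: {"type":"object","properties":{"rows":{"type":"array","items":{"type":"array","items":{"type":"array","items":{"type":"number"}}}},"grip":{"type":"number"}},"required":["rows"]}

```bash
mkdir -p pics
cat > h.py <<'E'
import numpy as np, cv2
from scipy.spatial.transform import Rotation as R
from cell import ctrl
def shot(cam,fn=None):
    s=ctrl.read_state(); im=ctrl.get_image(cam)
    if cam=="wrist":
        T=np.eye(4);T[:3,:3]=R.from_euler('xyz',s["tool_rot"]).as_matrix();T[:3,3]=s["eef_pos"]
        im["extrinsics"]=T@np.array(im["mount"])
    if fn: cv2.imwrite("pics/"+fn,cv2.cvtColor(im["pixels"],cv2.COLOR_RGB2BGR))
    return im
def back(im,u,v,z):
    E=np.array(im["extrinsics"]);d=E[:3,:3]@np.array([(u-im["cx"])/im["fx"],-(v-im["cy"])/im["fy"],-1])
    o=E[:3,3];return o+d*(z-o[2])/d[2]
def proj(im,p):
    E=np.array(im["extrinsics"]);c=E[:3,:3].T@(np.array(p)-E[:3,3])
    return im["cx"]+im["fx"]*c[0]/-c[2], im["cy"]+im["fy"]*-c[1]/-c[2]
E
python3 - <<'E'
from h import *
for c in ["scene","side","wrist"]:
    im=shot(c,c+"0.png");print(c,{k:np.round(v,2).tolist() for k,v in im.items() if k!="pixels"})
print(ctrl.read_state())
E
```

```text
scene {'fx': 464.66, 'fy': 464.66, 'cx': 321.71, 'cy': 202.16, 'extrinsics': [[0.85, 0.27, -0.45, 121.09], [-0.52, 0.45, -0.72, -505.8], [0.01, 0.85, 0.52, 502.26], [0.0, 0.0, 0.0, 1.0]]}
side {'fx': 378.9, 'fy': 378.9, 'cx': 319.4, 'cy': 203.67, 'extrinsics': [[-1.0, 0.01, 0.02, 555.47], [0.01, -0.66, 0.75, 811.14], [0.02, 0.75, 0.66, 599.94], [0.0, 0.0, 0.0, 1.0]]}
wrist {'fx': 303.71, 'fy': 303.71, 'cx': 317.69, 'cy': 201.75, 'mount': [[0.0, 0.95, 0.32, 80.9], [1.0, -0.0, 0.0, 0.06], [0.0, 0.32, -0.95, -69.84], [0.0, 0.0, 0.0, 1.0]], 'extrinsics': [[0.33, -0.89, -0.3, 138.35], [0.94, 0.31, 0.11, 639.99], [-0.0, -0.32, 0.95, 372.93], [0.0, 0.0, 0.0, 1.0]]}
{'clock': 0.15, 'qpos': array([-1.29983984,  0.62916585,  0.03848582,  1.51817009, -0.02698368,
        0.99629236, -0.02000108]), 'qd': array([ 0.00027936, -0.00139188,  0.000625  , -0.00240535, -0.00096367,
        0.00024562,  0.00097623]), 'tau': array([ 1.41033706e-05, -5.63796794e+01,  1.22708559e+00, -1.93650377e+01,
        1.11222878e-02,  7.40711141e-03,  1.53382518e-05]), 'eef_pos': array([214.64345695, 613.13146431, 303.16991362]), 'tool_rot': array([-3.14007659e+00,  4.57561778e-05,  2.80481300e+00]), 'force': array([-0.58016484, -0.72521648,  0.21326769]), 'torque': array([ 0.034253  , -0.01324774,  0.00519085]), 'gripper_force': 0.0, 'width': 85.39181429017842}
```

View pics/scene0.png

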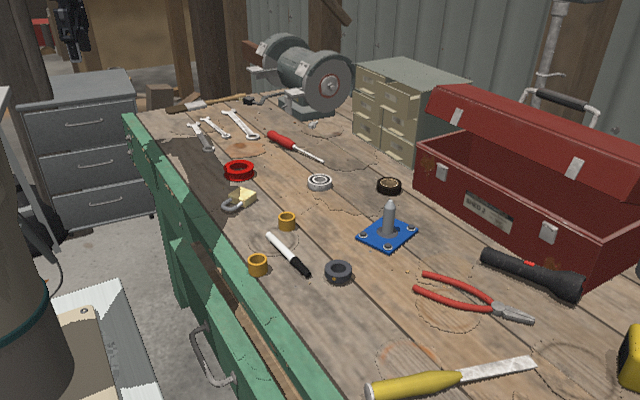

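View pics/side0.png

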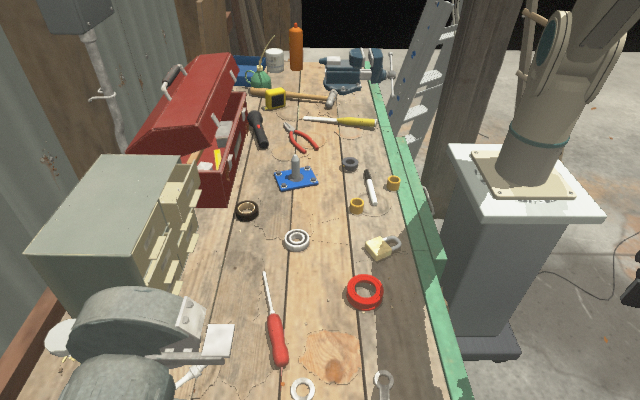

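Run:
```python
from h import *
s=shot("scene");d=shot("side")
a=s["pixels"][150:300,210:430];b=d["pixels"][140:320,220:420]
a=cv2.resize(a,(750,511),interpolation=3)
cv2.imwrite("pics/c1.png",cv2.cvtColor(a,cv2.COLOR_RGB2BGR))
b=cv2.resize(b,(660,594),interpolation=3)
cv2.imwrite("pics/c2.png",cv2.cvtColor(b,cv2.COLOR_RGB2BGR))
for n,p,q,z in [("sl1",(287,215),(357,201),26),("sl2",(258,257),(393,179),26),("bear",(319,179),(296,237),16),("pul",(239,168),(365,287),22),("dk1",(389,182),(246,206),20),("dk2",(338,266),(350,160),20),("nose",(390,202),(296,156),76),("padlock",(240,198),(380,246),20),("marker",(287,254),(371,187),15)]:
    print(n,np.round(back(s,*p,z)),np.round(back(d,*q,z)))
```

```text
sl1 [451. 143.  26.] [449. 143.  26.]
sl2 [351.  56.  26.] [351.  58.  26.]
bear [584. 247.  16.] [588. 250.  16.]
pul [451. 371.  22.] [455. 384.  22.]
dk1 [703. 154.  20.] [706. 156.  20.]
dk2 [456. -24.  20.] [452. -33.  20.]
nose [591.  20.  76.] [594.  33.  76.]
padlock [403. 254.  20.] [413. 279.  20.]
marker [402.  52.  15.] [408.  77.  15.]
```

View pics/c1.png

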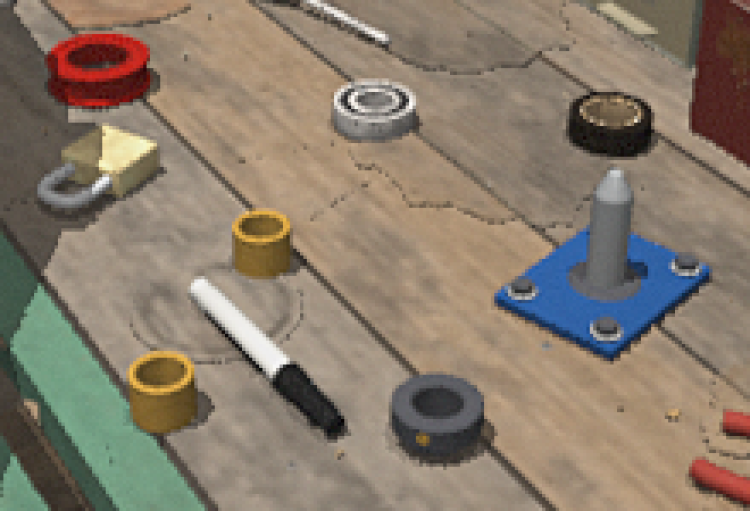

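View pics/c2.png

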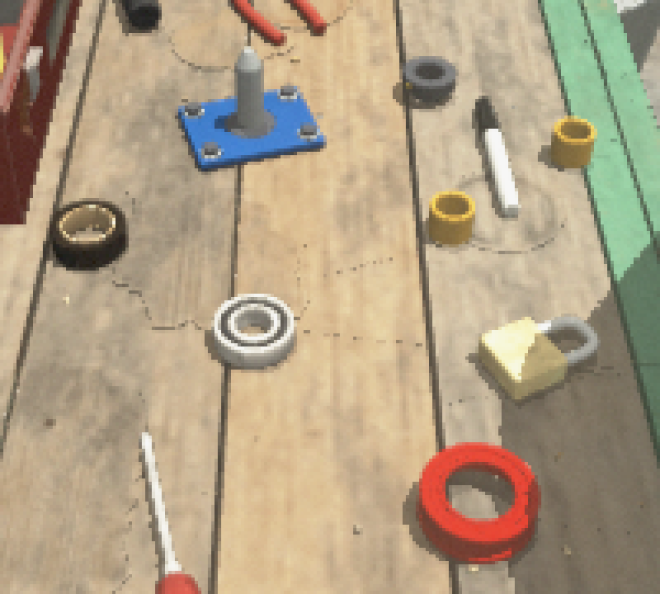

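```bash
cat >> h.py <<'E'
def goal(p,yaw,say=""):
    "shift (cm) and rotvec from measured pose to TCP p, tool down, yaw"
    s=ctrl.read_state();A=R.from_euler('xyz',s["tool_rot"]);B=R.from_euler('xyz',[np.pi,0,yaw])
    t=A.inv().apply(np.array(p)-s["eef_pos"])/10
    print(say,"shift",np.round(t,2),"rot",np.round((A.inv()*B).as_rotvec(),3),"at",np.round(s["eef_pos"],1),np.round(s["tool_rot"],3),"w",round(s["width"],1),"t",round(s["clock"],2))
E
python3 - <<'E'
from h import *
s=shot("scene");d=shot("side")
for u,v in [(523,287),(606,327),(686,265)]: print(np.round(back(s,210+u/3.41,150+v/3.41,14)))
for u,v in [(196,108),(212,150),(309,131),(288,92)]: print(np.round(back(d,220+u/3.3,140+v/3.3,14)))
goal([450,143,200],np.pi)
E
```

```text
[548.  34.  14.]
[564. -16.  14.]
[636.   5.  14.]
[639.  19.  14.]
[623.  72.  14.]
[550.  47.  14.]
[567.  -4.  14.]
 shift [-37.75 -36.62  10.38] rot [-0.    -0.    -0.337] at [214.8 613.4 303.7] [-3.141 -0.     2.805] w 85.7 t 0.35
```

Emit:
send_rows([
  [[-6, -6, 1, 0, 0, -0.1], [-12, -12, 3, 0, 0, -0.2], [-18, -17.5, 5, 0, 0, -0.3], [-24, -23, 7, 0, 0, -0.4], [-29, -28, 8.5, 0, 0, -0.5], [-34, -33, 9.5, 0, 0, -0.6], [-37.75, -36.6, 10.4, 0, 0, -0.637], [-37.75, -36.6, 10.4, 0, 0, -0.637], [-37.75, -36.6, 10.4, 0, 0, -0.637], [-37.75, -36.6, 10.4, 0, 0, -0.637]],
])

```text
clock: 1.35
eef_pos: [435.1, 173.4, 206.7]
tool_rot: [3.141, 0.001, -2.841]
force: [0.1, 0.4, -0.3]
width: 85.3
gripper_force: 0.0
```

Run:
```python
from h import *
goal([450,143,200],np.pi+.3)
im=shot("wrist","w1.png")
```

```text
shift [-0.53 -3.35  0.67] rot [0.    0.001 0.   ] at [435.1 173.4 206.7] [ 3.141e+00  1.000e-03 -2.841e+00] w 85.3 t 1.35
```

View pics/w1.png

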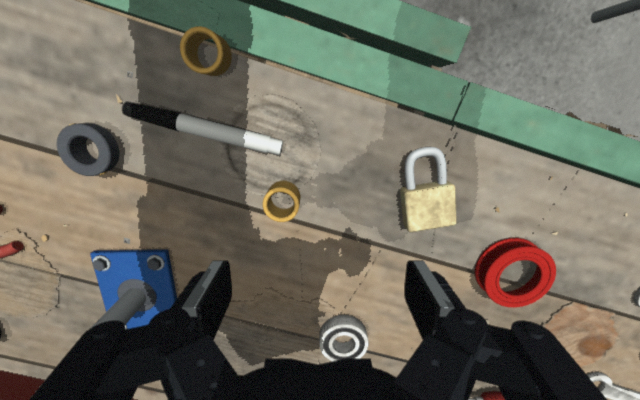

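```bash
cat >> h.py <<'E'
def sil(im,x,y,cyl):
    "projected hull of stacked discs cyl=[(z,r),..]"
    a=np.linspace(0,2*np.pi,40)
    P=[proj(im,(x+r*np.cos(t),y+r*np.sin(t),z)) for z,r in cyl for t in a]
    return cv2.convexHull(np.float32(P))
def bb(h): return (h.reshape(-1,2).min(0)+h.reshape(-1,2).max(0))/2, np.ptp(h.reshape(-1,2),axis=0)
def locate(im,lo,hi,xy,cyl,win=60):
    "HSV range mask, component nearest the expected place, matched to the projected hull"
    m=cv2.inRange(cv2.cvtColor(im["pixels"],cv2.COLOR_RGB2HSV),lo,hi)
    m=cv2.morphologyEx(m,cv2.MORPH_OPEN,np.ones((3,3)))
    n,l,st,c=cv2.connectedComponentsWithStats(m)
    u=np.array(proj(im,(*xy,cyl[0][0])))
    k=[i for i in range(1,n) if st[i,4]>60 and np.linalg.norm(c[i]-u)<win]
    if not k: return None
    k=max(k,key=lambda i:st[i,4]); pts=cv2.findNonZero(np.uint8(l==k))
    h=cv2.convexHull(pts); cm,sz=bb(np.float32(h)); p=np.array(xy,float)
    for _ in range(8):
        c0,s0=bb(sil(im,*p,cyl)); J=np.array([(bb(sil(im,*(p+d),cyl))[0]-c0) for d in np.eye(2)]).T
        p+=np.linalg.solve(J,cm-c0)
    print("  at",p.round(1),"size px",sz,"model",s0.round(1)); return p
YEL=((15,110,60),(30,255,255)); RED=((0,150,60),(8,255,255)); BLU=((100,120,40),(125,255,255)); GRY=((0,0,30),(180,60,105))
SL=[(26,16),(0,16)];BE=[(16,26.5),(0,26.5)];PU=[(22,34),(0,34)];CO=[(22,22),(8,22)]
E
python3 - <<'E'
from h import *
w=shot("wrist");s=shot("scene");d=shot("side")
for n,c,xy,cy in [("sl",YEL,(450,143),SL),("pu",RED,(453,378),PU),("co",GRY,(454,-28),CO)]:
    for im in (w,s,d):
        print(n); locate(im,*c,xy,cy)
print("bearing",back(w,344,338,16).round(1),"sl",back(w,281,198,26).round(1),"collar",back(w,84,144,22).round(1),"pu",back(w,518,266,22).round(1))
print("screws",[back(w,*p,14).round() for p in ((101,262),(156,262))],"axle base",back(w,130,308,10).round(),"padlock",back(w,430,205,20).round(),"mk",[back(w,*p,8).round() for p in((123,105),(282,147))])
E
```

```text
sl
  at [450.9 143.5] size px [36. 40.] model [37.4 42.4]
sl
  at [349.   54.3] size px [19. 23.] model [20.6 24.8]
sl
  at [449.5 144.1] size px [13. 15.] model [14.5 17.3]
pu
  at [455.8 385.1] size px [81. 69.] model [85.5 72.1]
pu
  at [454.9 383.7] size px [29. 20.] model [31.2 22.6]
pu
  at [454.7 378.9] size px [35. 30.] model [37.2 36.8]
co
  at [452.5 -18.3] size px [84. 54.] model [62.4 53.7]
co
  at [393.7  16.4] size px [73. 65.] model [27.2 24.1]
co
  at [ 352.5 -181.2] size px [51. 91.] model [15.3 11.7]
bearing [582.1 233.   16. ] sl [446.8 131.1  26. ] collar [449.3 -37.8  22. ] pu [449.6 361.5  22. ]
screws [array([565., -22.,  14.]), array([549.,  30.,  14.])] axle base [615.   9.  10.] padlock [417. 259.  20.] mk [array([411., -18.,   8.]), array([407., 120.,   8.])]
```

Run:
```python
from h import *
goal([450.5,143.5,78],np.pi+.3)
```

```text
shift [-0.62 -3.35 12.87] rot [-0.    -0.    -0.004] at [434.8 173.8 206.7] [-3.142 -0.    -2.845] w 85.3 t 1.55
```

Run:
```python
from h import *
w=shot("wrist")
print(np.shape(w["pixels"]),proj(w,(450.9,143.5,26)),proj(w,(455,384,22)),[back(w,*proj(w,(450,143,26)),26)],np.round(w["extrinsics"],3),w["mount"])
a=cv2.imread("pics/w1.png")[...,::-1]
print(np.abs(a.astype(int)-w["pixels"]).mean())
w["pixels"]=a; locate(w,*YEL,(450,143),SL)
m=cv2.inRange(cv2.cvtColor(a,cv2.COLOR_RGB2HSV),*YEL);print(cv2.connectedComponentsWithStats(m)[2][:8].tolist())
```

```text
(400, 640, 3) (np.float64(279.9223660864492), np.float64(205.57556076374914)) (np.float64(520.8087055886411), np.float64(276.83955449115365)) [array([450., 143.,  26.])] [[-2.92000e-01 -9.07000e-01 -3.04000e-01  3.57460e+02]
 [ 9.56000e-01 -2.77000e-01 -9.30000e-02  1.49490e+02]
 [-0.00000e+00 -3.18000e-01  9.48000e-01  2.76549e+02]
 [ 0.00000e+00  0.00000e+00  0.00000e+00  1.00000e+00]] [[ 2.76715678e-04  9.47986394e-01  3.18310730e-01  8.10832410e+01]
 [ 9.99999962e-01 -2.59961386e-04 -9.51140112e-05 -6.36769449e-01]
 [-7.41828984e-06  3.18310744e-01 -9.47986429e-01 -6.98397928e+01]
 [ 0.00000000e+00  0.00000000e+00  0.00000000e+00  1.00000000e+00]]
4.20741796875
  at [450.4 143.6] size px [36. 40.] model [38.2 42.2]
[[0, 0, 640, 400, 254257], [180, 27, 44, 48, 835], [202, 41, 1, 1, 1], [225, 43, 1, 1, 1], [224, 45, 1, 1, 1], [228, 48, 1, 1, 1], [229, 50, 2, 1, 2], [198, 60, 1, 1, 1]]
```

Run:
```python
from h import *
w=shot("wrist")
print(back(w,281,198,26),back(w,279.9,205.6,26),back(w,344,338,16), np.round(back(w,281,198,26)-back(w,279.9,205.6,26),1))
locate(w,*YEL,(450,143),SL)
goal([450.5,143.5,78],np.pi+.3)
```

```text
[443.62690562 144.4909356   26.        ] [450.66263781 145.37767451  26.        ] [578.93534665 249.01288564  16.        ] [-7.  -0.9  0. ]
  at [451.4 143. ] size px [36. 39.] model [38.4 42.1]
 shift [-0.59 -3.64 12.9 ] rot [0.001 0.001 0.002] at [434.  176.4 207.1] [ 3.141e+00  1.000e-03 -2.840e+00] w 85.5 t 1.65
```

Run:
```python
from h import *
for i in range(3):
    w=shot("wrist");s=ctrl.read_state();print(s["eef_pos"].round(1),s["qd"].round(3),s["clock"])
goal([451,143.5,78],np.pi+.3)
```

```text
[433.8 176.8 207.1] [-0.014 -0.002 -0.001  0.002  0.001  0.001  0.002] 1.7
[433.7 176.9 207.1] [-0.003  0.001  0.003  0.002  0.001 -0.     0.001] 1.75
[433.7 176.8 207.1] [-0.     0.002  0.007  0.001  0.002 -0.     0.003] 1.8
 shift [-0.65 -3.71 12.91] rot [0.001 0.001 0.003] at [433.7 176.8 207.1] [ 3.141e+00  1.000e-03 -2.838e+00] w 85.7 t 1.8
```

Emit:
send_rows([
  [[-0.6, -2.5, 2, 0, 0, 0], [-0.65, -3.7, 5, 0, 0, 0], [-0.65, -3.7, 8, 0, 0, 0], [-0.65, -3.7, 11, 0, 0, 0], [-0.65, -3.7, 12.5, 0, 0, 0], [-0.65, -3.7, 12.9, 0, 0, 0], [-0.65, -3.7, 12.9, 0, 0, 0], [-0.65, -3.7, 12.9, 0, 0, 0], [-0.65, -3.7, 12.9, 0, 0, 0], [-0.65, -3.7, 12.9, 0, 0, 0]],
])

```text
clock: 2.8
eef_pos: [451.6, 142.0, 78.4]
tool_rot: [-3.141, 0.001, -2.841]
force: [0.0, 1.0, -0.3]
width: 85.5
gripper_force: 0.0
```

Emit:
send_rows([
  [[0, 0, 0, 0, 0, 0], [0, 0, 0, 0, 0, 0], [0, 0, 0, 0, 0, 0], [0, 0, 0, 0, 0, 0], [0, 0, 0, 0, 0, 0], [0, 0, 0, 0, 0, 0], [0, 0, 0, 0, 0, 0], [0, 0, 0, 0, 0, 0], [0, 0, 0, 0, 0, 0], [0, 0, 0, 0, 0, 0]],
], grip=255)

```text
clock: 3.8
eef_pos: [451.4, 141.8, 78.2]
tool_rot: [3.142, 0.0, -2.841]
force: [-1.6, -0.1, 5.5]
width: 29.6
gripper_force: 58.9
```

Run:
```python
from h import *
goal([451,143.5,78],np.pi+.3)
im=shot("wrist","w2.png");print(ctrl.read_state()["gripper_force"])
```

```text
shift [-0.02  0.18  0.02] rot [0. 0. 0.] at [451.4 141.8  78.2] [ 3.142  0.    -2.841] w 29.6 t 3.8
58.859605360776186
```

View pics/w2.png

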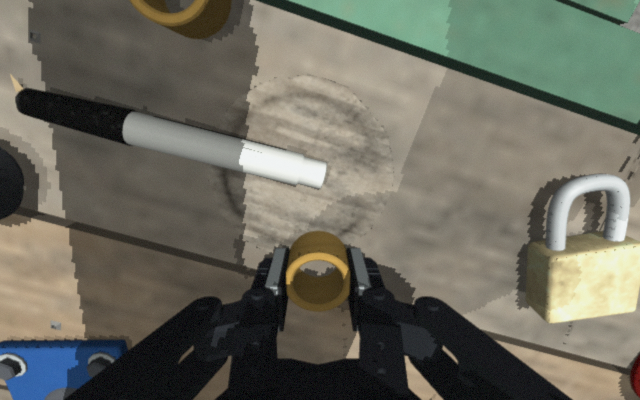

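```bash
cat >> h.py <<'E'
def toolxy(p):
    s=ctrl.read_state();A=R.from_euler('xyz',s["tool_rot"])
    print("  in tool",A.inv().apply(np.array([*p,0])-np.array([*s["eef_pos"][:2],0]))[:2].round(1))
E
python3 - <<'E'
from h import *
for i in range(2):
    w=shot("wrist"); p=locate(w,*YEL,(451,142),SL); toolxy(p)
goal([594.5,30,250],np.pi+.3)
E
```

```text
at [452.1 141.3] size px [63. 79.] model [68.6 82.6]
  in tool [-0.5 -0.7]
  at [451.8 141.2] size px [63. 80.] model [68.7 82.6]
  in tool [-0.3 -0.7]
 shift [-10.38 -14.91 -17.17] rot [0. 0. 0.] at [451.4 141.8  78.2] [ 3.142  0.    -2.841] w 29.7 t 3.95
```

Emit:
send_rows([
  [[0, 0, -3, 0, 0, 0], [0, 0, -7, 0, 0, 0], [-1, -1, -11, 0, 0, 0], [-3, -4, -14, 0, 0, 0], [-5.5, -7.5, -16.5, 0, 0, 0], [-8, -11, -17.2, 0, 0, 0], [-9.5, -13.5, -17.2, 0, 0, 0], [-10.4, -14.9, -17.2, 0, 0, 0], [-10.4, -14.9, -17.2, 0, 0, 0], [-10.4, -14.9, -17.2, 0, 0, 0]],
])

```text
clock: 4.95
eef_pos: [593.8, 30.5, 249.3]
tool_rot: [3.141, -0.002, -2.842]
force: [-0.2, 0.4, -0.8]
width: 29.6
gripper_force: 59.6
```

Emit:
send_rows([
  [[0, 0, 0, 0, 0, 0], [0, 0, 0, 0, 0, 0], [0, 0, 0, 0, 0, 0], [0, 0, 0, 0, 0, 0]],
])

```text
clock: 5.35
eef_pos: [594.5, 30.6, 249.9]
tool_rot: [-3.142, -0.0, -2.841]
force: [0.1, 0.6, -0.9]
width: 29.3
gripper_force: 59.6
```

Run:
```python
from h import *
goal([594.5,30,250],np.pi+.3)
im=shot("wrist","w3.png")
c=im["pixels"][150:400,200:440]
cv2.imwrite("pics/w3c.png",cv2.cvtColor(cv2.resize(c,None,fx=2.4,fy=2.4,interpolation=2),cv2.COLOR_RGB2BGR))
for z in (10,62,76): print(np.round(proj(im,(595,30,z))))
```

```text
shift [ 0.02 -0.06 -0.01] rot [-0.    -0.     0.001] at [594.5  30.6 249.9] [-3.142 -0.    -2.841] w 29.3 t 5.35
[318. 181.]
[318. 196.]
[318. 201.]
```

View pics/w3c.png

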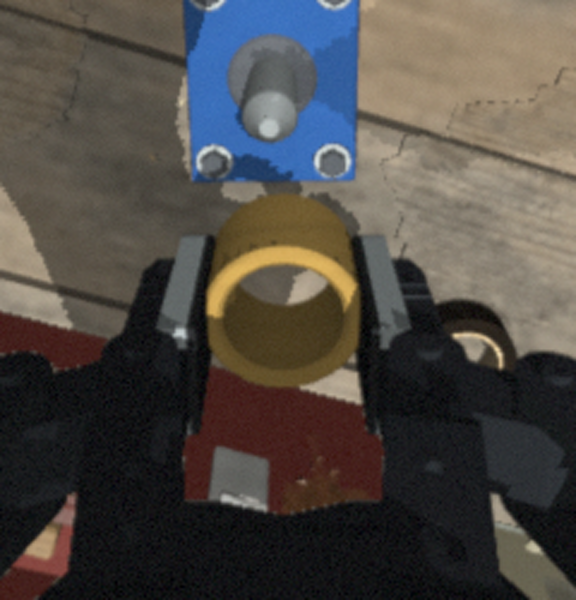

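Run:
```python
from h import *
w=shot("wrist")
print(back(w,311.7,202.9,76),back(w,313.3,182.5,10)); 
p=locate(w,*YEL,(594.5,30.6),[(198,16),(172,16)]);toolxy(p)
n=back(w,311.7,202.9,76);toolxy(n[:2])
goal([594.5,30,250],np.pi+.3)
```

```text
[597.99624406  25.52939523  76.        ] [597.61762195  25.88407643  10.        ]
  at [594.6  29.7] size px [63. 79.] model [68.9 82.8]
  in tool [ 0.2 -0.6]
  in tool [-1.8 -5.6]
 shift [ 0.02 -0.03 -0.01] rot [-0.    -0.     0.001] at [594.6  30.3 249.9] [-3.142 -0.    -2.841] w 29.7 t 5.45
```

Emit:
send_rows([
  [[-0.2, -0.5, 2, 0, 0, 0], [-0.2, -0.5, 5, 0, 0, 0], [-0.2, -0.5, 7.5, 0, 0, 0], [-0.2, -0.5, 8.5, 0, 0, 0], [-0.2, -0.5, 8.5, 0, 0, 0], [-0.2, -0.5, 8.5, 0, 0, 0], [-0.2, -0.5, 8.5, 0, 0, 0], [-0.2, -0.5, 8.5, 0, 0, 0]],
])

```text
clock: 6.25
eef_pos: [598.8, 26.0, 166.0]
tool_rot: [-3.141, 0.002, -2.841]
force: [-0.7, -0.4, -1.4]
width: 29.3
gripper_force: 59.6
```

Run:
```python
from h import *
goal([598,25.7,165],np.pi+.3)
a=shot("scene")["pixels"];b=shot("side")["pixels"]
a=cv2.resize(a[150:270,340:440],None,fx=4,fy=4,interpolation=2);b=cv2.resize(b[100:220,246:346],None,fx=4,fy=4,interpolation=2)
cv2.imwrite("pics/ss.png",np.hstack([a,b])[...,::-1])
```

```text
shift [ 0.09 -0.01  0.1 ] rot [-0.     0.002  0.   ] at [598.8  26.  166. ] [-3.141e+00  2.000e-03 -2.841e+00] w 29.3 t 6.25
```

View pics/ss.png

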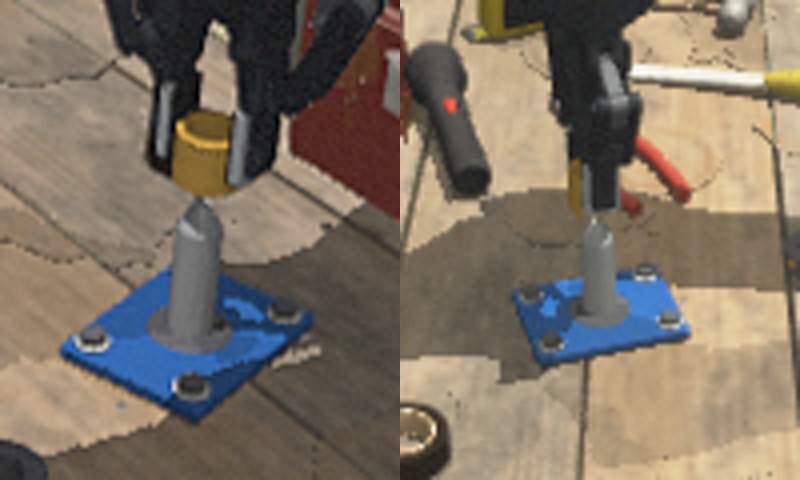

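Emit:
send_rows([
  [[0, 0, 0.5, 0, 0, 0], [0, 0, 1, 0, 0, 0], [0, 0, 1.5, 0, 0, 0], [0, 0, 1.9, 0, 0, 0], [0, 0, 2.3, 0, 0, 0], [0, 0, 2.6, 0, 0, 0], [0, 0, 2.9, 0, 0, 0], [0, 0, 3.2, 0, 0, 0], [0, 0, 3.5, 0, 0, 0], [0, 0, 3.5, 0, 0, 0]],
])

```text
clock: 7.35
eef_pos: [597.9, 25.9, 129.4]
tool_rot: [3.141, -0.001, -2.841]
force: [-0.3, 0.7, -0.9]
width: 29.3
gripper_force: 59.6
```

Emit:
send_rows([
  [[0, 0, 0.4, 0, 0, 0], [0, 0, 0.8, 0, 0, 0], [0, 0, 1.2, 0, 0, 0], [0, 0, 1.6, 0, 0, 0], [0, 0, 2.0, 0, 0, 0], [0, 0, 2.4, 0, 0, 0], [0, 0, 2.8, 0, 0, 0], [0, 0, 3.2, 0, 0, 0], [0, 0, 3.5, 0, 0, 0], [0, 0, 3.5, 0, 0, 0]],
])

```text
clock: 8.35
eef_pos: [597.8, 25.9, 94.3]
tool_rot: [3.141, -0.001, -2.841]
force: [-1.0, 0.6, -1.3]
width: 29.5
gripper_force: 59.6
```

Emit:
send_rows([
  [[0, 0, 0.1, 0, 0, 0], [0, 0, 0.2, 0, 0, 0], [0, 0, 0.3, 0, 0, 0], [0, 0, 0.4, 0, 0, 0], [0, 0, 0.5, 0, 0, 0], [0, 0, 0.6, 0, 0, 0], [0, 0, 0.65, 0, 0, 0], [0, 0, 0.65, 0, 0, 0], [0, 0, 0.65, 0, 0, 0]],
])

```text
clock: 9.25
eef_pos: [598.1, 25.9, 88.3]
tool_rot: [3.142, -0.0, -2.841]
force: [0.2, 0.8, 0.9]
width: 29.5
gripper_force: 59.8
```

Emit:
send_rows([
  [[0, 0, 0, 0, 0, 0], [0, 0, 0, 0, 0, 0], [0, 0, 0, 0, 0, 0], [0, 0, 0, 0, 0, 0], [0, 0, 0, 0, 0, 0], [0, 0, 0, 0, 0, 0], [0, 0, 0, 0, 0, 0], [0, 0, 0, 0, 0, 0], [0, 0, 0, 0, 0, 0], [0, 0, 0, 0, 0, 0]],
], grip=0)

```text
clock: 10.25
eef_pos: [598.1, 25.9, 88.3]
tool_rot: [3.142, -0.0, -2.841]
force: [-0.3, 0.3, -0.8]
width: 85.4
gripper_force: 0.0
```

Emit:
send_rows([
  [[0, 0, -1, 0, 0, 0], [0, 0, -3, 0, 0, 0], [0, 0, -6, 0, 0, 0], [0, 0, -9, 0, 0, 0], [0, 0, -12, 0, 0, 0], [0, 0, -14, 0, 0, 0], [0, 0, -14, 0, 0, 0], [0, 0, -14, 0, 0, 0], [0, 0, -14, 0, 0, 0], [0, 0, -14, 0, 0, 0]],
])

```text
clock: 11.25
eef_pos: [597.5, 25.8, 227.2]
tool_rot: [3.141, -0.002, -2.841]
force: [-0.2, -0.0, -0.5]
width: 85.5
gripper_force: 0.0
```

Run:
```python
from h import *
im=shot("wrist","w4.png")
locate(im,*YEL,(598,26),[(36,16),(10,16)])
goal([585,248,200],np.pi+.3)
```

```text
at [595.3  23.9] size px [34. 30.] model [35.6 40.4]
 shift [-5.38 21.59  2.72] rot [ 0.001 -0.002  0.   ] at [597.5  25.8 227.2] [ 3.141e+00 -2.000e-03 -2.841e+00] w 85.4 t 11.3
```

View pics/w4.png

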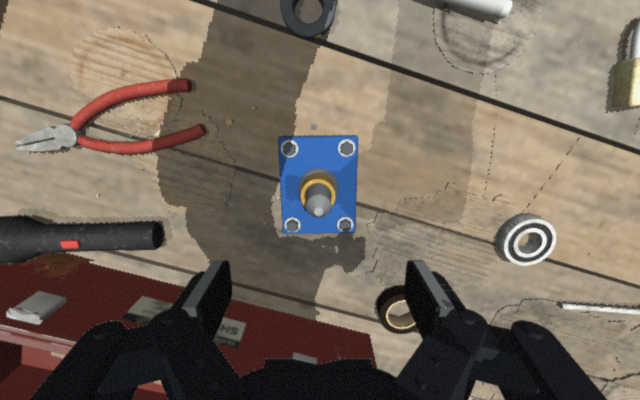

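Run:
```python
from h import *
im=shot("wrist")
p=back(im,528,238,16);print(p)
goal([p[0],p[1],180],np.pi+.3)
```

```text
[583.78740642 244.96817265  16.        ]
 shift [-5.16 21.34  4.74] rot [ 0.001 -0.002  0.   ] at [597.7  25.9 227.3] [ 3.141e+00 -2.000e-03 -2.841e+00] w 85.6 t 11.35
```

Emit:
send_rows([
  [[-1, 3, 0, 0, 0, 0], [-2, 7, 0, 0, 0, 0], [-3, 11, 1, 0, 0, 0], [-4, 15, 2.5, 0, 0, 0], [-5, 19, 4, 0, 0, 0], [-5.2, 21.3, 4.7, 0, 0, 0], [-5.2, 21.3, 4.7, 0, 0, 0], [-5.2, 21.3, 4.7, 0, 0, 0], [-5.2, 21.3, 4.7, 0, 0, 0], [-5.2, 21.3, 4.7, 0, 0, 0]],
])

```text
clock: 12.35
eef_pos: [585.6, 242.8, 181.5]
tool_rot: [-3.141, 0.0, -2.844]
force: [0.4, -0.2, -0.3]
width: 85.1
gripper_force: 0.0
```

Emit:
send_rows([
  [[0, 0, 0, 0, 0, 0], [0, 0, 0, 0, 0, 0], [0, 0, 0, 0, 0, 0]],
])

```text
clock: 12.65
eef_pos: [585.0, 244.4, 181.5]
tool_rot: [-3.142, 0.0, -2.842]
force: [0.5, 0.7, -0.7]
width: 85.5
gripper_force: 0.0
```

```bash
cat >> h.py <<'E'
def ring(im,xy,zs,rs,rng=14):
    "edge-gradient fit: circles radius r at heights z concentric about (x,y)"
    g=cv2.GaussianBlur(cv2.cvtColor(im["pixels"],cv2.COLOR_RGB2GRAY),(3,3),0).astype(np.float32)
    G=np.hypot(cv2.Sobel(g,5,1,0),cv2.Sobel(g,5,0,1)); a=np.linspace(0,2*np.pi,90); best=(-1,)
    def f(x,y):
        q=np.array([proj(im,(x+r*np.cos(t),y+r*np.sin(t),z)) for z,r in zip(zs,rs) for t in a],np.float32)
        return np.minimum(cv2.remap(G,q[:,0],q[:,1],1),150).mean()
    for st,n in ((2,rng//2),(.5,4)):
        c=np.array(xy,float) if best[0]<0 else best[1]
        best=max(((f(*(c+st*np.array([i,j]))),c+st*np.array([i,j])) for i in range(-n,n+1) for j in range(-n,n+1)),key=lambda t:t[0])
    print("  ring",best[1],round(float(best[0]),1)); return best[1]
E
python3 - <<'E'
from h import *
im=shot("wrist","w5.png")
p=ring(im,(584,246),[16,16],[26.5,12]); toolxy(p)
goal([*p,75],np.pi+.3)
a=im["pixels"].copy()
for r in (26.5,12):
  cv2.polylines(a,[np.int32(sil(im,*p,[(16,r)]))],True,(255,0,0))
cv2.imwrite("pics/w5.png",cv2.resize(a[60:330,160:480],None,fx=2,fy=2)[...,::-1])
E
```

```text
ring [587.5 249. ] 149.5
  in tool [-3.8  3.5]
 shift [-0.38  0.35 10.64] rot [ 0.  0. -0.] at [584.9 244.5 181.4] [ 3.142  0.    -2.842] w 85.5 t 12.7
```

View pics/w5.png

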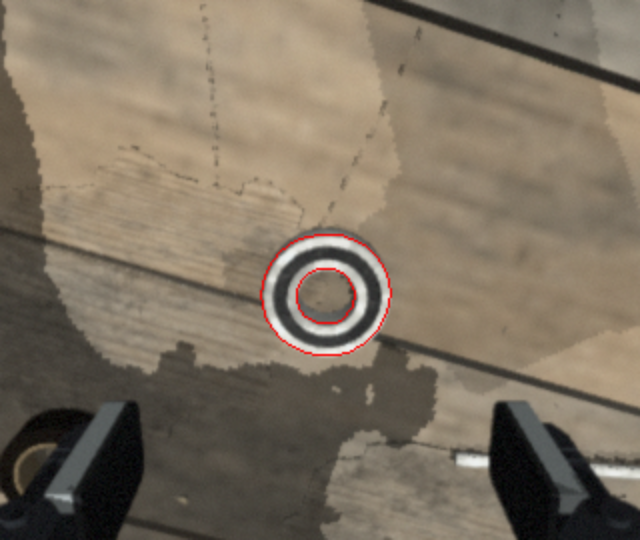

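Emit:
send_rows([
  [[-0.4, 0.35, 2, 0, 0, 0], [-0.4, 0.35, 5, 0, 0, 0], [-0.4, 0.35, 8, 0, 0, 0], [-0.4, 0.35, 9.8, 0, 0, 0], [-0.4, 0.35, 10.6, 0, 0, 0], [-0.4, 0.35, 10.6, 0, 0, 0], [-0.4, 0.35, 10.6, 0, 0, 0], [-0.4, 0.35, 10.6, 0, 0, 0]],
])

```text
clock: 13.5
eef_pos: [588.5, 249.7, 76.7]
tool_rot: [3.141, 0.002, -2.842]
force: [-0.6, -0.5, 0.2]
width: 85.3
gripper_force: 0.0
```

Emit:
send_rows([
  [[0, 0, 0, 0, 0, 0], [0, 0, 0, 0, 0, 0], [0, 0, 0, 0, 0, 0], [0, 0, 0, 0, 0, 0], [0, 0, 0, 0, 0, 0], [0, 0, 0, 0, 0, 0], [0, 0, 0, 0, 0, 0], [0, 0, 0, 0, 0, 0]],
], grip=255)

```text
clock: 14.3
eef_pos: [587.9, 249.5, 76.6]
tool_rot: [-3.142, 0.001, -2.841]
force: [-1.9, 0.0, 5.8]
width: 50.2
gripper_force: 61.7
```

Run:
```python
from h import *
for i in range(2):
  p=ring(shot("wrist"),(587.5,249),[16,16],[26.5,12]); toolxy(p)
goal([598,25.7,215],np.pi+.3)
```

```text
ring [588.  248.5] 102.7
  in tool [ 0.2 -1. ]
  ring [588.  248.5] 102.5
  in tool [ 0.2 -1. ]
 shift [  5.64 -21.68 -13.85] rot [-0.     0.001  0.   ] at [587.9 249.5  76.6] [-3.142e+00  1.000e-03 -2.841e+00] w 50.2 t 14.4
```

Emit:
send_rows([
  [[0, 0, -3, 0, 0, 0], [0, 0, -7, 0, 0, 0], [0.5, -2, -11, 0, 0, 0], [1.5, -6, -13, 0, 0, 0], [2.5, -10, -13, 0, 0, 0], [3.5, -14, -13, 0, 0, 0], [4.5, -18, -13, 0, 0, 0], [5.6, -21.7, -13, 0, 0, 0], [5.6, -21.7, -13, 0, 0, 0], [5.6, -21.7, -13, 0, 0, 0]],
])

```text
clock: 15.4
eef_pos: [598.1, 24.0, 205.2]
tool_rot: [-3.142, -0.0, -2.844]
force: [0.5, 1.1, -1.5]
width: 50.0
gripper_force: 63.4
```

Emit:
send_rows([
  [[0, 0, 0, 0, 0, 0], [0, 0, 0, 0, 0, 0], [0, 0, 0, 0, 0, 0], [0, 0, 0, 0, 0, 0]],
])

```text
clock: 15.8
eef_pos: [598.2, 26.4, 205.3]
tool_rot: [3.141, 0.0, -2.84]
force: [-0.4, -0.7, -0.3]
width: 50.4
gripper_force: 63.4
```

Run:
```python
from h import *
goal([598,26,170],np.pi+.3)
z=ctrl.read_state()["eef_pos"][2]-76.6
p=ring(shot("wrist"),(598,26),[z+16,z+16],[26.5,12]); toolxy(p)
```

```text
shift [ 0.03 -0.04  3.53] rot [0.    0.    0.002] at [598.2  26.4 205.3] [ 3.141  0.    -2.84 ] w 50.4 t 15.8
  ring [598.  26.] 110.8
  in tool [ 0.3 -0.1]
```

Emit:
send_rows([
  [[0, 0, 1.5, 0, 0, 0], [0, 0, 3, 0, 0, 0], [0, 0, 4.5, 0, 0, 0], [0, 0, 5.2, 0, 0, 0], [0, 0, 5.6, 0, 0, 0], [0, 0, 6, 0, 0, 0], [0, 0, 6.4, 0, 0, 0], [0, 0, 6.8, 0, 0, 0], [0, 0, 7, 0, 0, 0], [0, 0, 7, 0, 0, 0]],
])

```text
clock: 16.85
eef_pos: [598.2, 25.5, 135.2]
tool_rot: [3.142, -0.0, -2.841]
force: [0.0, 0.8, -1.7]
width: 50.3
gripper_force: 63.4
```

Emit:
send_rows([
  [[0, 0, 0.3, 0, 0, 0], [0, 0, 0.6, 0, 0, 0], [0, 0, 0.9, 0, 0, 0], [0, 0, 1.2, 0, 0, 0], [0, 0, 1.5, 0, 0, 0], [0, 0, 1.8, 0, 0, 0], [0, 0, 1.8, 0, 0, 0]],
])

```text
clock: 17.55
eef_pos: [598.0, 25.4, 116.8]
tool_rot: [3.141, -0.001, -2.841]
force: [0.1, -0.2, -1.4]
width: 50.2
gripper_force: 63.4
```

Emit:
send_rows([
  [[0, 0, 0.1, 0, 0, 0], [0, 0, 0.2, 0, 0, 0], [0, 0, 0.3, 0, 0, 0], [0, 0, 0.4, 0, 0, 0], [0, 0, 0.45, 0, 0, 0], [0, 0, 0.45, 0, 0, 0], [0, 0, 0.45, 0, 0, 0]],
])

```text
clock: 18.25
eef_pos: [598.3, 25.5, 112.8]
tool_rot: [3.141, 0.0, -2.841]
force: [-0.6, 0.1, -2.1]
width: 50.0
gripper_force: 63.4
```

Emit:
send_rows([
  [[0, 0, 0.05, 0, 0, 0], [0, 0, 0.1, 0, 0, 0], [0, 0, 0.1, 0, 0, 0]],
])

```text
clock: 18.55
eef_pos: [598.3, 25.5, 112.6]
tool_rot: [-3.141, 0.0, -2.841]
force: [-1.8, 1.2, 5.0]
width: 50.0
gripper_force: 64.1
```

Emit:
send_rows([
  [[0, 0, 0, 0, 0, 0], [0, 0, 0, 0, 0, 0], [0, 0, 0, 0, 0, 0], [0, 0, 0, 0, 0, 0], [0, 0, 0, 0, 0, 0], [0, 0, 0, 0, 0, 0], [0, 0, 0, 0, 0, 0], [0, 0, 0, 0, 0, 0]],
], grip=0)

```text
clock: 19.35
eef_pos: [598.3, 25.5, 111.8]
tool_rot: [3.142, -0.0, -2.841]
force: [-0.4, 0.5, 0.3]
width: 85.5
gripper_force: 0.0
```

Emit:
send_rows([
  [[0, 0, -1, 0, 0, 0], [0, 0, -3, 0, 0, 0], [0, 0, -6, 0, 0, 0], [0, 0, -9, 0, 0, 0], [0, 0, -11, 0, 0, 0], [0, 0, -11, 0, 0, 0], [0, 0, -11, 0, 0, 0], [0, 0, -11, 0, 0, 0], [0, 0, -11, 0, 0, 0]],
])

```text
clock: 20.25
eef_pos: [597.6, 25.3, 220.7]
tool_rot: [3.141, -0.002, -2.841]
force: [-0.0, -0.7, 0.0]
width: 85.5
gripper_force: 0.0
```

Run:
```python
from h import *
p=ring(shot("wrist"),(598,26),[52,52],[26.5,12])
goal([455.5,384,190],np.pi+.3)
```

```text
ring [599.   25.5] 148.3
 shift [ 2.97 38.46  3.1 ] rot [ 0.001 -0.002  0.   ] at [597.7  25.4 220.7] [ 3.141e+00 -2.000e-03 -2.841e+00] w 85.2 t 20.3
```

Emit:
send_rows([
  [[0.3, 4, 0, 0, 0, 0], [0.6, 8.5, 0, 0, 0, 0], [1, 13, 0, 0, 0, 0], [1.4, 17.5, 0, 0, 0, 0], [1.8, 22, 0, 0, 0, 0], [2.2, 26.5, 1, 0, 0, 0], [2.5, 31, 2, 0, 0, 0], [2.8, 35, 3, 0, 0, 0], [3, 38.5, 3, 0, 0, 0], [3, 38.5, 3, 0, 0, 0]],
])

```text
clock: 21.3
eef_pos: [451.6, 391.0, 191.2]
tool_rot: [3.136, -0.001, -2.832]
force: [-0.9, -0.0, -0.3]
width: 85.1
gripper_force: 0.0
```

Emit:
send_rows([
  [[0, 0, 0, 0, 0, 0], [0, 0, 0, 0, 0, 0], [0, 0, 0, 0, 0, 0], [0, 0, 0, 0, 0, 0], [0, 0, 0, 0, 0, 0]],
])

```text
clock: 21.8
eef_pos: [456.3, 383.6, 191.9]
tool_rot: [-3.141, 0.0, -2.843]
force: [0.7, -0.5, 0.0]
width: 85.6
gripper_force: 0.0
```

Run:
```python
from h import *
im=shot("wrist")
locate(im,*RED,(455,384),PU,90)
p=ring(im,(455,384),[22,22],[34,20]); toolxy(p)
goal([*p,77],np.pi+.3)
```

```text
at [456.4 384.1] size px [80. 79.] model [81.6 82.3]
  ring [456. 385.] 71.1
  in tool [-0.2  1.3]
 shift [-0.02  0.13 11.49] rot [-0.     0.    -0.001] at [456.2 383.7 191.9] [-3.142  0.    -2.843] w 85.4 t 21.85
```

Emit:
send_rows([
  [[0, 0.1, 2, 0, 0, 0], [0, 0.1, 5, 0, 0, 0], [0, 0.1, 8, 0, 0, 0], [0, 0.1, 10, 0, 0, 0], [0, 0.1, 11.2, 0, 0, 0], [0, 0.1, 11.8, 0, 0, 0], [0, 0.1, 11.8, 0, 0, 0], [0, 0.1, 11.8, 0, 0, 0], [0, 0.1, 11.8, 0, 0, 0]],
])

```text
clock: 22.75
eef_pos: [456.0, 385.8, 74.9]
tool_rot: [3.141, 0.002, -2.842]
force: [0.3, 0.2, -0.1]
width: 85.6
gripper_force: 0.0
```

Emit:
send_rows([
  [[0, 0, 0, 0, 0, 0], [0, 0, 0, 0, 0, 0], [0, 0, 0, 0, 0, 0], [0, 0, 0, 0, 0, 0], [0, 0, 0, 0, 0, 0], [0, 0, 0, 0, 0, 0], [0, 0, 0, 0, 0, 0]],
], grip=255)

```text
clock: 23.45
eef_pos: [455.9, 385.4, 75.4]
tool_rot: [3.142, 0.001, -2.842]
force: [-1.9, -1.5, 9.6]
width: 65.0
gripper_force: 64.9
```

Run:
```python
from h import *
im=shot("wrist","w6.png")
p=locate(im,*RED,(455,384),PU,120);toolxy(p)
p=ring(im,(456,385),[22,22],[34,20]); toolxy(p)
goal([598,25.7,200],np.pi+.3)
```

```text
at [446.8 382.1] size px [140. 102.] model [148.4 144.3]
  in tool [ 9.6 -0.5]
  ring [455.5 385.5] 56.9
  in tool [0.3 0.2]
 shift [ -2.98 -38.56 -12.46] rot [ 0.     0.001 -0.   ] at [455.8 385.4  75.4] [ 3.142e+00  1.000e-03 -2.842e+00] w 65.0 t 23.5
```

View pics/w6.png

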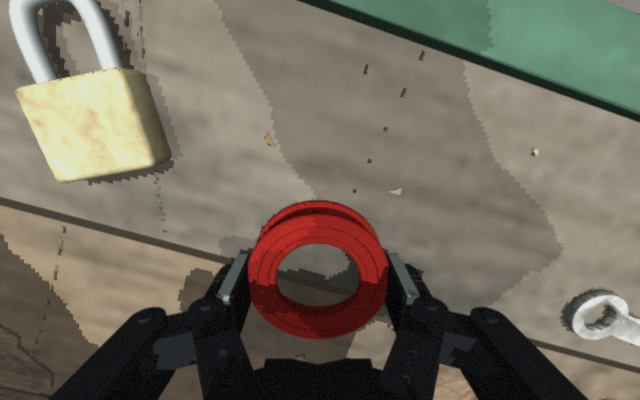

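Emit:
send_rows([
  [[0, 0, -3, 0, 0, 0], [0, 0, -7, 0, 0, 0], [-0.3, -2, -11, 0, 0, 0], [-0.6, -6, -13, 0, 0, 0], [-1, -11, -13, 0, 0, 0], [-1.4, -16, -13, 0, 0, 0], [-1.8, -21, -13, 0, 0, 0], [-2.2, -26, -13, 0, 0, 0], [-2.5, -30, -13, 0, 0, 0], [-2.8, -34, -13, 0, 0, 0]],
])

```text
clock: 24.5
eef_pos: [583.0, 66.2, 203.8]
tool_rot: [-3.141, -0.001, -2.843]
force: [0.8, 0.4, -1.9]
width: 64.7
gripper_force: 68.8
```

Emit:
send_rows([
  [[0, 0, 0, 0, 0, 0], [0, 0, 0, 0, 0, 0], [0, 0, 0, 0, 0, 0], [0, 0, 0, 0, 0, 0]],
])

```text
clock: 24.9
eef_pos: [582.2, 70.5, 203.9]
tool_rot: [3.141, -0.0, -2.839]
force: [0.2, 0.3, -3.2]
width: 64.7
gripper_force: 68.8
```

Run:
```python
from h import *
goal([598.5,25.7,200],np.pi+.3)
```

```text
shift [-0.22 -4.77  0.39] rot [ 0.001 -0.     0.003] at [582.2  70.5 203.9] [ 3.141 -0.    -2.839] w 64.7 t 24.9
```

Emit:
send_rows([
  [[-0.1, -2.5, 0, 0, 0, 0], [-0.2, -4.75, 0, 0, 0, 0], [-0.2, -4.75, 0, 0, 0, 0], [-0.2, -4.75, 0, 0, 0, 0], [-0.2, -4.75, 0, 0, 0, 0], [-0.2, -4.75, 0, 0, 0, 0]],
])

```text
clock: 25.5
eef_pos: [598.4, 25.7, 203.9]
tool_rot: [3.141, 0.0, -2.839]
force: [0.0, 0.6, -2.7]
width: 64.8
gripper_force: 68.8
```

Run:
```python
from h import *
goal([598.5,25.7,136],np.pi+.3)
z=ctrl.read_state()["eef_pos"][2]-75.4
p=ring(shot("wrist"),(598.5,26),[z+22,z+22],[34,20]); toolxy(p)
```

```text
shift [-0.01 -0.01  6.79] rot [0.001 0.    0.003] at [598.4  25.7 203.9] [ 3.141  0.    -2.839] w 64.8 t 25.5
  ring [598.  26.] 58.0
  in tool [0.3 0.7]
```

Emit:
send_rows([
  [[0, 0, 1.5, 0, 0, 0], [0, 0, 3, 0, 0, 0], [0, 0, 4.5, 0, 0, 0], [0, 0, 5.5, 0, 0, 0], [0, 0, 6.3, 0, 0, 0], [0, 0, 7, 0, 0, 0], [0, 0, 7.5, 0, 0, 0], [0, 0, 7.8, 0, 0, 0], [0, 0, 7.8, 0, 0, 0]],
])

```text
clock: 26.45
eef_pos: [598.7, 24.0, 125.6]
tool_rot: [3.142, -0.0, -2.841]
force: [-0.0, 0.6, -2.7]
width: 65.1
gripper_force: 68.8
```

Emit:
send_rows([
  [[0, 0, 0.2, 0, 0, 0], [0, 0, 0.4, 0, 0, 0], [0, 0, 0.6, 0, 0, 0], [0, 0, 0.8, 0, 0, 0], [0, 0, 1, 0, 0, 0], [0, 0, 1.2, 0, 0, 0], [0, 0, 1.3, 0, 0, 0], [0, 0, 1.3, 0, 0, 0]],
])

```text
clock: 27.25
eef_pos: [598.6, 24.0, 112.6]
tool_rot: [3.142, -0.0, -2.841]
force: [-0.4, -0.6, -2.8]
width: 64.4
gripper_force: 68.8
```

Emit:
send_rows([
  [[0, 0.05, 0.1, 0, 0, 0], [0, 0.1, 0.2, 0, 0, 0], [0, 0.1, 0.3, 0, 0, 0], [0, 0.1, 0.35, 0, 0, 0], [0, 0.1, 0.35, 0, 0, 0]],
])

```text
clock: 27.75
eef_pos: [598.4, 25.1, 109.5]
tool_rot: [3.142, 0.0, -2.841]
force: [0.6, -0.4, 0.0]
width: 64.7
gripper_force: 69.0
```

Contact at the expected height; release.

Emit:
send_rows([
  [[0, 0, 0.05, 0, 0, 0], [0, 0, 0.05, 0, 0, 0]],
])

```text
clock: 27.95
eef_pos: [598.5, 25.1, 109.4]
tool_rot: [-3.141, 0.0, -2.841]
force: [-1.1, 0.5, 5.5]
width: 64.7
gripper_force: 69.5
```

Emit:
send_rows([
  [[0, 0, 0, 0, 0, 0], [0, 0, 0, 0, 0, 0], [0, 0, 0, 0, 0, 0], [0, 0, 0, 0, 0, 0], [0, 0, 0, 0, 0, 0], [0, 0, 0, 0, 0, 0], [0, 0, 0, 0, 0, 0], [0, 0, 0, 0, 0, 0]],
], grip=0)

```text
clock: 28.75
eef_pos: [598.4, 25.0, 108.8]
tool_rot: [3.142, 0.0, -2.841]
force: [0.2, 0.5, 0.2]
width: 85.3
gripper_force: 0.0
```

Emit:
send_rows([
  [[0, 0, -1, 0, 0, 0], [0, 0, -3, 0, 0, 0], [0, 0, -6, 0, 0, 0], [0, 0, -9, 0, 0, 0], [0, 0, -11, 0, 0, 0], [0, 0, -11, 0, 0, 0], [0, 0, -11, 0, 0, 0], [0, 0, -11, 0, 0, 0], [0, 0, -11, 0, 0, 0]],
])

```text
clock: 29.65
eef_pos: [597.8, 24.8, 217.7]
tool_rot: [3.141, -0.002, -2.841]
force: [0.5, -0.2, 0.4]
width: 85.8
gripper_force: 0.0
```

Run:
```python
from h import *
im=shot("wrist","w7.png")
locate(im,*RED,(598,26),[(56,34),(34,34)],90)
ring(im,(598,26),[56],[34]);ring(im,(598,26),[52],[12])
ring(im,(453,-26),[22,22],[22,12],20)
goal([453,-26,200],np.pi+.3)
```

```text
at [599.3  25. ] size px [82. 81.] model [84.  84.6]
  ring [599.  25.] 74.4
  ring [599.   25.5] 146.6
  ring [467.5 -26.5] 51.9
 shift [15.34 -0.58  1.81] rot [ 0.001 -0.002  0.   ] at [597.9  24.9 217.8] [ 3.141e+00 -2.000e-03 -2.841e+00] w 85.6 t 29.7
```

View pics/w7.png

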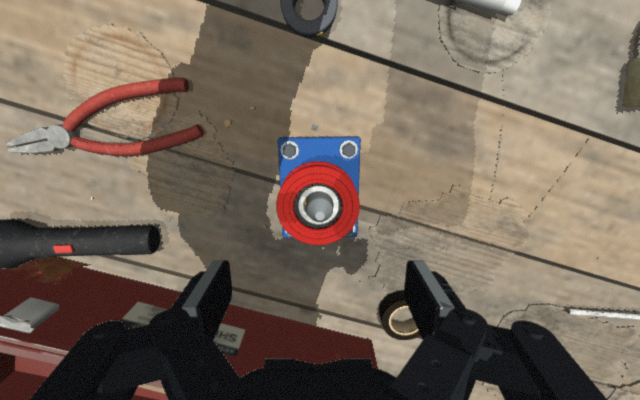

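Emit:
send_rows([
  [[3, -0.2, 0, 0, 0, 0.1], [6.5, -0.4, 0, 0, 0, 0.2], [10, -0.5, 0.5, 0, 0, 0.3], [13, -0.6, 1, 0, 0, 0.3], [15.3, -0.6, 1.8, 0, 0, 0.3], [15.3, -0.6, 1.8, 0, 0, 0.3], [15.3, -0.6, 1.8, 0, 0, 0.3], [15.3, -0.6, 1.8, 0, 0, 0.3], [15.3, -0.6, 1.8, 0, 0, 0.3], [15.3, -0.6, 1.8, 0, 0, 0.3]],
])

```text
clock: 30.7
eef_pos: [454.8, -25.7, 200.8]
tool_rot: [3.141, 0.001, -3.141]
force: [-0.3, 0.3, 0.2]
width: 85.8
gripper_force: 0.0
```

Run:
```python
from h import *
im=shot("wrist","w8.png");im=shot("wrist")
p=ring(im,(453,-26),[22,22],[22,12],24); toolxy(p)
goal([*p,83],np.pi)
a=im["pixels"].copy()
for r in (22,12): cv2.polylines(a,[np.int32(sil(im,*p,[(22,r)]))],True,(255,0,0))
cv2.imwrite("pics/w8.png",cv2.resize(a[60:330,160:480],None,fx=2,fy=2)[...,::-1])
```

```text
ring [454.5 -27. ] 81.5
  in tool [-0.1 -1.2]
 shift [-1.000e-02 -1.200e-01  1.178e+01] rot [0. 0. 0.] at [454.4 -25.8 200.8] [ 3.141  0.    -3.141] w 85.4 t 30.8
```

View pics/w8.png

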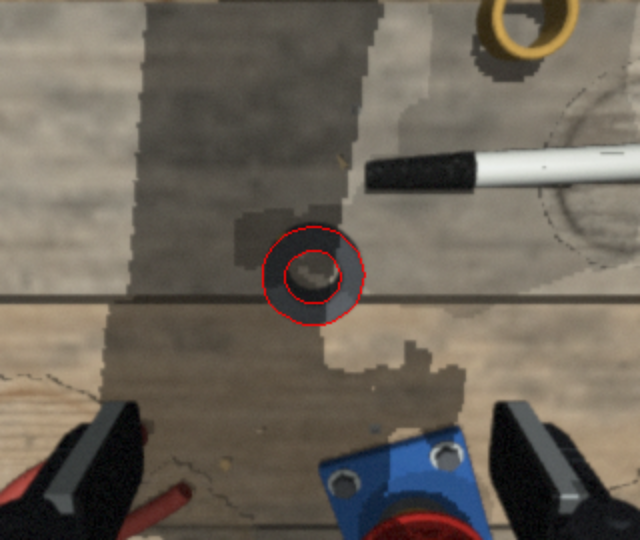

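Emit:
send_rows([
  [[0, -0.1, 2, 0, 0, 0], [0, -0.1, 5, 0, 0, 0], [0, -0.1, 8, 0, 0, 0], [0, -0.1, 10, 0, 0, 0], [0, -0.1, 11.2, 0, 0, 0], [0, -0.1, 11.9, 0, 0, 0], [0, -0.1, 11.9, 0, 0, 0], [0, -0.1, 11.9, 0, 0, 0], [0, -0.1, 11.9, 0, 0, 0]],
])

```text
clock: 31.7
eef_pos: [454.4, -27.0, 82.2]
tool_rot: [3.142, 0.001, 3.141]
force: [0.6, 0.4, -0.3]
width: 85.3
gripper_force: 0.0
```

Emit:
send_rows([
  [[0, 0, 0, 0, 0, 0], [0, 0, 0, 0, 0, 0], [0, 0, 0, 0, 0, 0], [0, 0, 0, 0, 0, 0], [0, 0, 0, 0, 0, 0], [0, 0, 0, 0, 0, 0], [0, 0, 0, 0, 0, 0], [0, 0, 0, 0, 0, 0], [0, 0, 0, 0, 0, 0]],
], grip=255)

```text
clock: 32.6
eef_pos: [454.2, -27.0, 82.5]
tool_rot: [-3.141, 0.001, -3.141]
force: [0.0, -0.1, 7.9]
width: 40.9
gripper_force: 59.5
```

Run:
```python
from h import *
for i in range(2):
  p=ring(shot("wrist"),(454.5,-27),[22,22],[22,12]); toolxy(p)
goal([599,25.5,230],np.pi)
```

```text
ring [454.  -27.5] 54.6
  in tool [ 0.2 -0.5]
  ring [454.  -27.5] 54.1
  in tool [ 0.2 -0.5]
 shift [-14.5    5.24 -14.74] rot [-0.     0.001  0.   ] at [454.2 -27.   82.5] [-3.141e+00  1.000e-03 -3.141e+00] w 40.7 t 32.7
```

Emit:
send_rows([
  [[0, 0, -3, 0, 0, 0], [0, 0, -7, 0, 0, 0], [-1, 0.5, -11, 0, 0, 0], [-4, 1.5, -13.5, 0, 0, 0], [-8, 3, -13.5, 0, 0, 0], [-12, 4.5, -13.5, 0, 0, 0], [-14.5, 5.2, -13.5, 0, 0, 0], [-14.5, 5.2, -13.5, 0, 0, 0], [-14.5, 5.2, -13.5, 0, 0, 0], [-14.5, 5.2, -13.5, 0, 0, 0]],
])

```text
clock: 33.7
eef_pos: [597.6, 24.4, 216.3]
tool_rot: [-3.141, -0.002, -3.141]
force: [-0.1, 0.3, -2.1]
width: 40.5
gripper_force: 61.8
```

Emit:
send_rows([
  [[0, 0, 0, 0, 0, 0], [0, 0, 0, 0, 0, 0], [0, 0, 0, 0, 0, 0]],
])

```text
clock: 34.0
eef_pos: [598.7, 24.7, 217.0]
tool_rot: [-3.141, -0.0, 3.141]
force: [-1.2, 0.2, -1.4]
width: 40.4
gripper_force: 61.8
```

Run:
```python
from h import *
goal([598.5,25.7,150],np.pi)
z=ctrl.read_state()["eef_pos"][2]-82.5
for i in range(2):
  p=ring(shot("wrist"),(598.5,26),[z+22,z+22],[22,12]); toolxy(p)
```

```text
shift [0.02 0.1  6.7 ] rot [-0. -0. -0.] at [598.7  24.7 217. ] [-3.141 -0.     3.141] w 40.4 t 34.0
  ring [598.5  24. ] 69.7
  in tool [ 0.3 -0.8]
  ring [598.5  24. ] 70.4
  in tool [ 0.4 -0.8]
```

Emit:
send_rows([
  [[0, 0.15, 1.5, 0, 0, 0], [0, 0.15, 3, 0, 0, 0], [0, 0.15, 4.5, 0, 0, 0], [0, 0.15, 5.5, 0, 0, 0], [0, 0.15, 6, 0, 0, 0], [0, 0.15, 6.4, 0, 0, 0], [0, 0.15, 6.8, 0, 0, 0], [0, 0.15, 7.2, 0, 0, 0], [0, 0.15, 7.2, 0, 0, 0], [0, 0.15, 7.2, 0, 0, 0]],
])

```text
clock: 35.1
eef_pos: [599.2, 26.5, 145.0]
tool_rot: [3.142, 0.0, -3.141]
force: [-0.6, -0.5, -1.4]
width: 41.0
gripper_force: 61.8
```

Emit:
send_rows([
  [[0, 0, 0.15, 0, 0, 0], [0, 0, 0.3, 0, 0, 0], [0, 0, 0.45, 0, 0, 0], [0, 0, 0.6, 0, 0, 0], [0, 0, 0.7, 0, 0, 0], [0, 0, 0.7, 0, 0, 0], [0, 0, 0.7, 0, 0, 0]],
])

```text
clock: 35.8
eef_pos: [599.0, 26.5, 137.8]
tool_rot: [3.142, -0.0, -3.141]
force: [0.4, -0.0, -1.1]
width: 40.8
gripper_force: 61.8
```

Emit:
send_rows([
  [[0, 0, 0.1, 0, 0, 0], [0, 0, 0.2, 0, 0, 0], [0, 0, 0.3, 0, 0, 0], [0, 0, 0.35, 0, 0, 0], [0, 0, 0.35, 0, 0, 0], [0, 0, 0.35, 0, 0, 0]],
])

```text
clock: 36.4
eef_pos: [599.1, 26.5, 134.6]
tool_rot: [-3.142, 0.0, -3.141]
force: [-0.8, -0.8, 3.6]
width: 40.6
gripper_force: 62.2
```

Contact at the seated height; release.

Emit:
send_rows([
  [[0, 0, 0, 0, 0, 0], [0, 0, 0, 0, 0, 0], [0, 0, 0, 0, 0, 0], [0, 0, 0, 0, 0, 0], [0, 0, 0, 0, 0, 0], [0, 0, 0, 0, 0, 0], [0, 0, 0, 0, 0, 0], [0, 0, 0, 0, 0, 0]],
], grip=0)

```text
clock: 37.2
eef_pos: [599.0, 26.5, 134.3]
tool_rot: [3.142, -0.0, -3.141]
force: [0.6, 0.2, 0.6]
width: 85.5
gripper_force: 0.0
```

Emit:
send_rows([
  [[0, 0, -1, 0, 0, 0], [0, 0, -3, 0, 0, 0], [0, 0, -6, 0, 0, 0], [0, 0, -9, 0, 0, 0], [0, 0, -11, 0, 0, 0], [0, 0, -11, 0, 0, 0], [0, 0, -11, 0, 0, 0], [0, 0, -11, 0, 0, 0], [0, 0, -11, 0, 0, 0]],
])

```text
clock: 38.1
eef_pos: [598.4, 26.3, 243.2]
tool_rot: [-3.141, -0.002, -3.141]
force: [0.7, -0.3, 0.3]
width: 85.7
gripper_force: 0.0
```

Run:
```python
from h import *
im=shot("wrist")
ring(im,(598.5,26),[74,74],[22,12]);ring(im,(598,26),[56],[34])
a=shot("scene")["pixels"];b=im["pixels"]
a=cv2.resize(a[150:270,340:440],None,fx=4,fy=4,interpolation=2);b=cv2.resize(b[140:260,270:370],None,fx=4,fy=4,interpolation=2)
cv2.imwrite("pics/fin.png",np.hstack([a,b])[...,::-1])
```

```text
ring [599.5  25.5] 81.6
  ring [607.5  13.5] 68.0
```

View pics/fin.png

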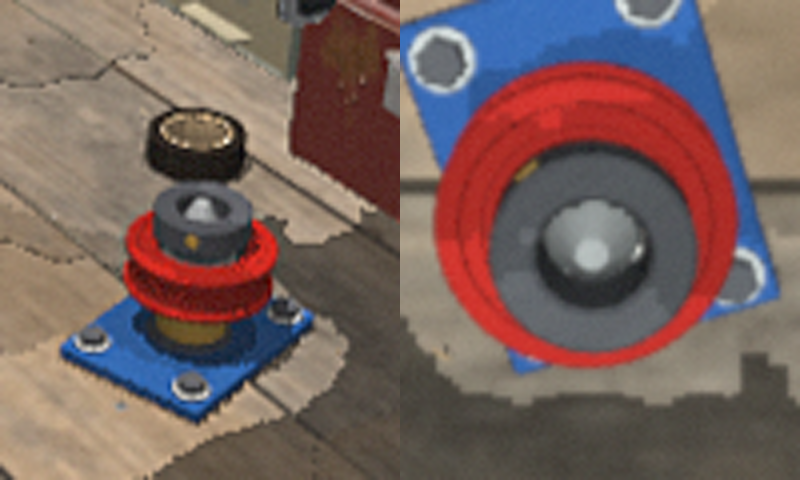

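The stack sits level on the axle: collar neck in the pulley, sleeve below it, and the fingers are clear.

```bash
python3 -c "
from cell import ctrl
print(ctrl.finish_job())"
```

```text
the job is handed in; nothing more can be done
None
```

The belt idler is assembled on the axle (sleeve, bearing, pulley, collar, each lowered by hand until it touched home) and the job is handed in at about 38 s; the hand-in gave no verdict.

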